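# Hang the facade on the tower model

### The arm

A 6-joint arm with a two-finger parallel gripper is mounted at the origin on the work surface. World frame = base frame: x ahead of the robot, y to its left, z up, the work surface at z = 0. Lengths are in m, angles in rad, forces in N, time in s.
With the tool pointing down it reaches from about 0.375 to 0.9 m from the base axis. Payload 3.1 kg.
Tool frame: the origin (TCP) lies at the centre of the arm's flange, where the gripper is bolted on; the fingertips stand 173 mm ahead of it and the grasp point (between the pads) lies 155 mm ahead of it (tip_extent is the distance from the TCP to the fingertips, in m); z points along the fingers, y is the direction in which the jaws open and shut (so a half turn about z gives the same grasp; the last joint's range is limited). The gripper opens to 85 mm and grips with 20 to 120 N. Pads are 22 mm wide; open, the fingers measure 114 mm over their backs; the gripper's body (76 mm by 85 mm) begins 54 mm behind the grasp point. The pads swing forward as they close: fully open they stand 13 mm farther back than shut.
Start: joints at [-1.359, 0.527, 1.433, -0, 1.181, -0.178], TCP at [0.238, -0.578, 0.405] pointing down, gripper open.
Joint ranges: [-3.08, 3.08], [-0.75, 2.2], [0.22, 2.44], [-1.43, 4.57], [0, 2.65], [-2.85, 2.85]. Speed limits (rad/s): [2.79, 2.79, 3.14, 3.14, 3.14, 3.14].

### API

Orientations are given as a unit quaternion [x, y, z, w].
In Python, from station import sense, snapshot, sign_off, tip_extent gives the robot as it stands. The module is installed in compiled form; this text tells all that it offers.
- The arm moves only by the tool servo_tool, never from a script. Its argument "rows" is a list of rows, each a list of 3 entries, a list of its own where there are three numbers: the shift along the tool's x, y, z in mm, then the turn about the tool's z in degrees, then the opening, from -1 (shut) to 1 (fully open), so that 0 is half open. A call has 1 to 8 rows; each row is the pose to reach, as a shift and turn from the pose measured when the call began, along the tool's axes at that moment; what a row does not reach only later rows make up. A row lasts 1/10 s, in which the tool goes at most 50 mm and 8.59 degrees, less where a joint would pass 70% of its speed; a pose out of reach is approached as far as the arm can. A call with a gripper value outside its range is refused whole. The fingers move at their own pace and stop on an object; "force" is the grip in N (left out, the last holds). Time passes only in rows, so rows that repeat a pose let the fingers close. It gives the time, the measured TCP pose, the force and the opening at its end, in the units of the state.
- sense(): the state, without advancing time (a new reading comes with each control period).
- snapshot(name): name is "side" or "top" or "wrist"; returns a dict with "image" (420x560x3 uint8, blue, green, red), "z_map" (420x560 float32, m along the optical axis (not along the pixel's ray), 0 where there is no reading), "vertical_fov" (degrees; the focal length in pixels is half the picture's height over the tangent of half this angle, whatever the lens; pixels are square), "cx", "cy" (the principal point, pixels), "cam_to_world" (4x4, takes a point from camera to world coordinates). Camera axes: x right, y down, z forward; pixel columns grow to the right and rows downward; lengths in m; the calibration is good to about 2 mm. A picture is of the moment at which its call begins.
- sign_off(): hands the job in, once; it reports no verdict.
The state is a dict: "t": time; "q": joint angles; "qd": joint speeds; "tau": joint torques, N m; "tcp_pos": TCP position; "tool_rot": TCP orientation; "force": force on the tool from outside, world axes, zero at the start; "ft_torque": the same for the moment, N m; "finger_gap": opening from 0.0 (shut) to 1.0 (fully open).
Only numpy, scipy, OpenCV 4.12 (cv2) and the standard library are available. Lean on these libraries where they do the work, as an engineer would, in place of code of your own. Each camera call takes 0.05 s, during which the arm holds its last target. There are 200 camera calls.

### The job

Two facade panels stand in the plywood rack. Lift out the one with the keyhole, slip its keyhole over the headed steel stud on the tower core with the balcony facing outwards, and slide it down until it hangs fully home on the stud, locked behind the head, upright and flat along the core; then let go. Leave the other panel standing in the rack and do not knock over or push away the small loose tower.

Things in the scene. Friction and masses are not known exactly. Their poses are not given: they have to be found in the camera images.
- facade: Loose pale plastic panel with a keyhole: 8 thick (x), 110 wide (y), 190 tall (z), about 0.18 kg. Origin: mid-thickness, centre of the bottom edge; z up, x out of its front. Back flat; on the front a balcony 80 wide sticks out 18 mm at heights 44 to 64, window frames 1.5 mm. It starts upright in one of the rack's two slots (which one varies), front towards the rack's +x.
- facade_grip (a point): Middle of the facade's plain top strip (top 28 mm), 15 mm below its top edge, mid-thickness: the place to pinch it from above, across its 8 mm thickness.
- facade_hole (a point): Centre of the keyhole's wide part, a 32 mm octagonal hole, mid-thickness, 85 mm above the panel's bottom edge. From it a slot 16 wide runs straight up to its closed end at 126 mm.
- facade_seat (a point): Where the stud's axis lies in the facade when it is fully home: in the slot, mid-thickness, 120 mm above the panel's bottom edge, 35 mm above the hole's centre.
- facade_balcony (a point): Point inside the facade's balcony slab near its outer edge, 20 mm in front of mid-thickness, 47 mm above the bottom edge; shows which side is the front.
- plain_panel: The other panel in the rack: same size, outline, balcony and origin as the facade but without keyhole (windows where the keyhole would be). It must stay standing in its slot.
- rack: Fixed plywood rack, 170 (x) x 130 (y), base 10 thick, origin under its centre, z up. Two slots along its y, 11 wide, centred at x = -55 and +55 mm, between cheeks whose tops are 40 mm above the table. Panels stand on the base: bottom edges 10 mm, tops 200 mm above the table. It is on the left or the right half of the table.
- core: Fixed tower core: a pale plastic block 80 (x) x 120 (y) on an 18 thick fibreboard base 180 x 170. Origin: under the centre of the base, z up. The block spans x = -60 to +20 mm, its top 170 mm above the table. The stud sticks out of its flat +x face (facing roughly away from the robot). It stands on the half of the table without the rack.
- stud (a point): Steel stud: middle of its neck, 150 mm above the table, 5.5 mm out from the core's face; axes as the core's, x out along the stud. Neck 12 in diameter, 11 long; head 24 in diameter, 7 thick, front bevelled; ends 18 mm out. Fully home, the facade's slot end rests on the neck, its bottom 30 mm above the table, its top 50 mm above the core's top, leaving room for fingers behind.
- small_tower: Loose pale plastic tower, 46 x 46, 100 tall, origin under its centre, standing between rack and core. To be left standing where it is.

How it is judged:
On the way, in this order (a step that is already met when the one before it is completed fails the run):
1. the facade is lifted clear of the rack (z of facade in the frame of rack above 0.045 m), for 0.1 s.
2. the stud's head is through the keyhole's wide hole: the facade stands close against the core, balcony outwards, with its seat still 20 to 45 mm above the stud (z of facade_seat in the frame of stud between 0.02 and 0.045 m and y of facade_seat in the frame of stud between -0.008 and 0.008 m and x of facade_seat in the frame of stud between -0.006 and 0.005 m and x of facade_balcony in the frame of stud above 0.01 m), for 0.05 s.
At the end, for the whole second after the job is handed in: The facade hangs at rest on the stud, released: its seat point is within 4 mm of the stud's axis in height and sideways and within 5 mm along it, the balcony faces outwards, the panel is upright within 0.09 rad and square to the core within 0.12 rad (z of facade_seat in the frame of stud between -0.004 and 0.004 m and y of facade_seat in the frame of stud between -0.004 and 0.004 m and x of facade_seat in the frame of stud between -0.005 and 0.005 m and x of facade_balcony in the frame of stud above 0.01 m and angle between the z axis of facade and the z axis of core, either way round below 0.09 rad and angle between the x axis of facade and the x axis of core, either way round below 0.12 rad and linear speed of facade below 0.02 m/s and contact force between the fingers and facade below 0.1 N); the robot touches nothing.
It fails at once if the other panel is moved more than 20 mm or tipped over (distance of plain_panel from where it was at the start of the episode above 0.02 m or angle between plain_panel's own z axis and vertical above 0.3 rad).
It fails at once if the small tower is pushed more than 30 mm or tipped over (distance of small_tower from where it was at the start of the episode above 0.03 m or angle between small_tower's own z axis and vertical above 0.4 rad).
It also fails if it takes over 48 s, if anything falls off the work surface, if the arm or the gripper's body presses on something with over 40 N, if the wrist force passes 120 N, or if a joint passes its speed limit or range.

## Working session

There is one attempt and no reset: what is moved stays moved. The work goes in short steps, Python scripts to look and compute and a tool call to move; the robot and the scene stay as the last step left them, time stands still between calls to the robot, and variables do not carry over. Pictures are saved under pics/ and viewed, about 8 in all and at most 12, crops included, and the job is handed in when it is done.

Besides the shell and the picture viewer there is one more tool, called after "Request:" by a JSON object that holds its "method" and its "body". servo_tool: Moves the arm, as the interface text tells. Its arguments: {"type":"object","properties":{"rows":{"type":"array"},"force":{"type":"number"}},"required":["rows"]}

```bash
mkdir -p pics
cat > h.py <<'E'
import numpy as np,cv2
from station import sense,snapshot,sign_off,tip_extent
def snap(n,tag):
    s=snapshot(n); cv2.imwrite(f'pics/{tag}.png',s['image']); np.savez(f'pics/{tag}.npz',**s); return s
def cloud(s):
    z=s['z_map'];h,w=z.shape;f=h/2/np.tan(np.radians(float(s['vertical_fov']))/2)
    u,v=np.meshgrid(np.arange(w),np.arange(h))
    P=np.stack([(u-s['cx'])/f*z,(v-s['cy'])/f*z,z],-1)
    T=s['cam_to_world'];W=P@T[:3,:3].T+T[:3,3];W[z<=0]=np.nan;return W
E
python3 - <<'E'
from h import *
a=snap('top','top0');b=snap('side','side0')
cv2.imwrite('pics/both.png',cv2.resize(np.vstack([a['image'],b['image']]),None,fx=.71,fy=.71))
print(sense());print(a['cam_to_world'],b['cam_to_world'],a['vertical_fov'])
E
```

```text
{'t': 0.1, 'q': array([-1.35850741e+00,  5.28395763e-01,  1.43381657e+00,  2.30239804e-05,
        1.18140312e+00, -1.78513056e-01]), 'qd': array([-0.00096593, -0.00253127, -0.00428943,  0.00022689, -0.00126303,
       -0.00047431]), 'tau': array([-2.83438858e-04, -4.43303525e+01, -1.78587431e+01, -1.89236443e-04,
        3.93057213e-03,  1.15387448e-05]), 'tcp_pos': array([ 0.23803453, -0.57754856,  0.40380378]), 'tool_rot': array([ 9.80970242e-01,  1.94155507e-01, -6.43540834e-06, -1.01143699e-03]), 'force': array([0.838948  , 0.64984852, 1.10638753]), 'ft_torque': array([-0.01736948, -0.00377795, -0.00662729]), 'finger_gap': 1.0009353939527734}
[[ 0.01018216 -0.99820924  0.05894601  0.48641705]
 [-0.99982606 -0.00924201  0.01620008  0.00738406]
 [-0.01562629 -0.0591007  -0.99812971  0.96408655]
 [ 0.          0.          0.          1.        ]] [[-0.88170297 -0.24723543  0.40183892  0.17219324]
 [-0.47130147  0.42220214 -0.77435152  0.71623844]
 [ 0.02178988 -0.87213531 -0.4887793   0.58339878]
 [ 0.          0.          0.          1.        ]] 48.395683839414936
```

View pics/both.png

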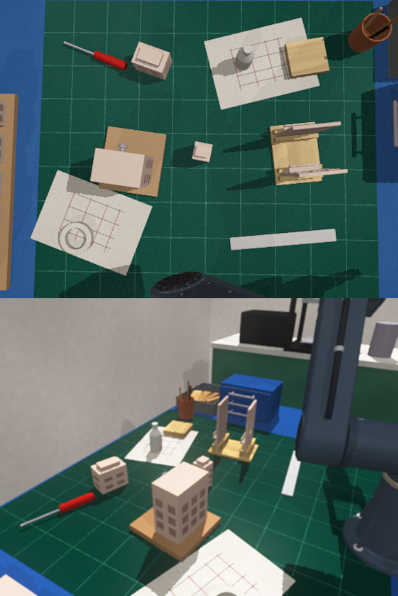

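Run:
```python
from h import *
a=dict(np.load('pics/top0.npz'));W=cloud(a)
def show(n,m):
    p=W[m];v,u=np.where(m)
    if len(p)<5: print(n,len(p));return
    r=cv2.minAreaRect(p[:,:2].astype(np.float32)*1000);print(n,len(p),'rect',r,'uv',u.min(),u.max(),v.min(),v.max(),'z',np.median(p[:,2]))
x,y,z=W[...,0],W[...,1],W[...,2]
k=(y<-.1)&(y>-.4)&(x>.2)&(x<.65)
t=k&(z>.19)&(z<.21)
n,l=cv2.connectedComponents(t.astype(np.uint8))
for i in range(1,n): show('ptop',l==i)
show('rackbase',k&(z>.004)&(z<.015))
show('rackall<45',k&(z>.006)&(z<.045))
c=(y>.05)&(y<.4)&(x>.3)&(x<.65)
show('coretop',c&(z>.16)&(z<.18))
show('base',c&(z>.013)&(z<.023))
show('studish',c&(z>.135)&(z<.16))
t=(y>-.1)&(y<.1)&(x>.35)&(x<.6)
show('tower',t&(z>.09)&(z<.11))
im=a['image']
b=dict(np.load('pics/side0.npz'))['image']
A=cv2.resize(im[150:285,100:500],None,fx=2,fy=2)
B=cv2.resize(b[110:260,250:400],None,fx=3,fy=3)
C=np.zeros((600,800,3),np.uint8);C[:270]=A;C[270:,:330]=cv2.resize(B,(330,330));cv2.imwrite('pics/c1.png',C)
```

```text
ptop 366 rect ((589.4032592773438, -255.00881958007812), (8.389769554138184, 110.5982894897461), 6.1981730461120605) uv 412 480 171 182 z 0.19889202020087227
ptop 360 rect ((480.3399658203125, -268.97210693359375), (8.14693546295166, 111.42488098144531), 6.203964710235596) uv 420 489 238 248 z 0.19903515164137014
rackbase 4952 rect ((424.77325439453125, -249.42007446289062), (444.27789306640625, 299.5918273925781), 0.2884746193885803) uv 338 487 161 381 z 0.007816163019289724
rackall<45 4563 rect ((442.8836669921875, -240.55650329589844), (271.89794921875, 369.68841552734375), 88.5186996459961) uv 338 475 171 350 z 0.009436270030706573
coretop 3326 rect ((495.5090637207031, 211.01791381835938), (121.38593292236328, 95.8887710571289), 82.4106674194336) uv 128 204 204 263 z 0.16859767967027728
base 4265 rect ((435.4233093261719, 238.22018432617188), (206.99513244628906, 369.6935119628906), 68.11420440673828) uv 89 234 177 329 z 0.01682090447103768
studish 195 rect ((503.3723449707031, 166.39541625976562), (117.7143783569336, 49.865421295166016), 30.851892471313477) uv 167 206 203 263 z 0.1530163141505283
tower 269 rect ((533.3685913085938, 8.794313430786133), (37.76063919067383, 36.45117950439453), 79.13765716552734) uv 273 295 203 223 z 0.09877549711019629
```

View pics/c1.png

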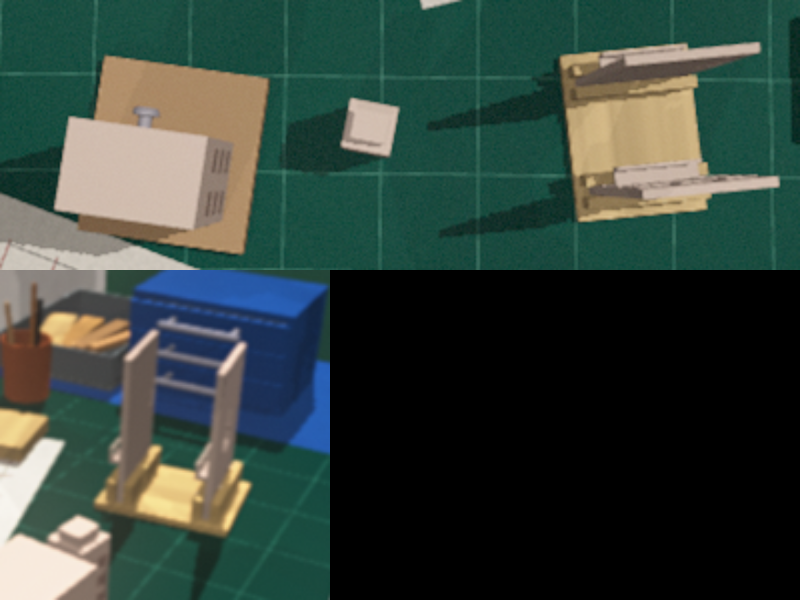

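Run:
```python
from h import *
s=snap('wrist','w0');T=s['cam_to_world'];print(T,s['vertical_fov'])
a=dict(np.load('pics/top0.npz'));W=cloud(a);x,y,z=W[...,0],W[...,1],W[...,2]
b=dict(np.load('pics/side0.npz'))
C=np.zeros((420,800,3),np.uint8);C[:,:560]=s['image'];C[:240,560:]=cv2.resize(b['image'][120:240,275:395],(240,240),interpolation=cv2.INTER_CUBIC)
cv2.imwrite('pics/w0c.png',C)
m=(y>.05)&(y<.4)&(x>.3)&(x<.65)&(abs(z-.1695)<.004)
m=cv2.morphologyEx(m.astype(np.uint8),cv2.MORPH_OPEN,np.ones((9,9)))>0
p=W[m];print(cv2.minAreaRect((p[:,:2]*1000).astype(np.float32)))
# percentile-based in yaw frame
for yaw in (-6.5,-7,-7.5,-8,-8.5):
    c,s_=np.cos(np.radians(yaw)),np.sin(np.radians(yaw));q=p[:,:2]@np.array([[c,-s_],[s_,c]]);
    print(yaw,np.ptp(q,axis=0),q.min(0),q.max(0))
```

```text
[[ 0.3813084  -0.87367872 -0.30214136  0.31632405]
 [-0.92444508 -0.36117241 -0.12229384 -0.54399229]
 [-0.0022796   0.32594476 -0.94538607  0.37311079]
 [ 0.          0.          0.          1.        ]] 70.76385119875263
((487.7265930175781, 212.07925415039062), (121.48131561279297, 79.56484985351562), 82.78746795654297)
-6.5 [0.07951733 0.12179067] [0.42092863 0.20500693] [0.50044596 0.32679759]
-7 [0.07955197 0.12157412] [0.4185002 0.2091433] [0.49805217 0.33071742]
-7.5 [0.07976551 0.1213531 ] [0.41585495 0.21325895] [0.49562046 0.33461205]
-8 [0.08049706 0.12112285] [0.4130413  0.21735836] [0.49353837 0.33848121]
-8.5 [0.08125809 0.12088337] [0.41019621 0.22144122] [0.49145429 0.34232459]
```

View pics/w0c.png

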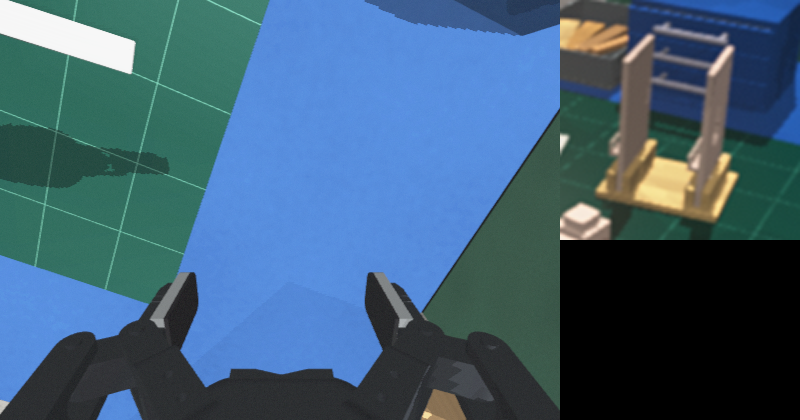

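Request:
{"method": "servo_tool", "body": {"rows": [[[202, -250, 0], -74, 1], [[202, -250, 0], -74, 1], [[202, -250, 0], -74, 1], [[202, -250, 0], -74, 1], [[202, -250, 0], -74, 1], [[202, -250, 0], -74, 1], [[202, -250, 0], -74, 1], [[202, -250, 0], -74, 1]]}}

```text
t: 0.95
tcp_pos: [0.3296, -0.2658, 0.4042]
tool_rot: [0.696, 0.718, 0.001, -0.002]
force: [0.1, -0.3, -0.3]
finger_gap: 0.998
```

Run:
```python
from h import *
s=snap('wrist','w1');print(sense()['tcp_pos'],sense()['tool_rot'])
```

```text
[ 0.32974377 -0.26742916  0.40443629] [ 6.95279119e-01  7.18738868e-01  5.61138043e-04 -1.03464468e-03]
```

View pics/w1.png

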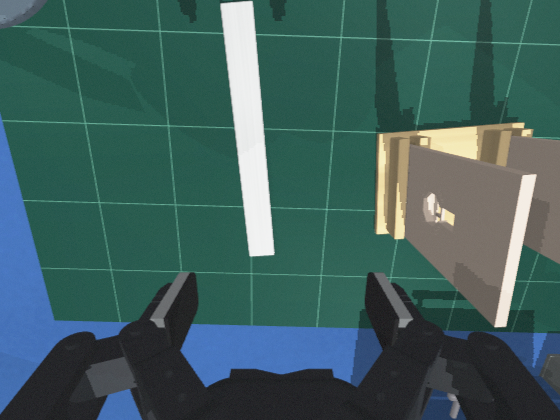

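Request:
{"method": "servo_tool", "body": {"rows": [[[-7, 151, 0], -4.3, 1], [[-7, 151, 0], -4.3, 1], [[-7, 151, 0], -4.3, 1], [[-7, 151, 0], -4.3, 1], [[-7, 151, 0], -4.3, 1], [[-7, 151, 40], -4.3, 1], [[-7, 151, 62], -4.3, 1], [[-7, 151, 62], -4.3, 1]]}}

```text
t: 1.8
tcp_pos: [0.4782, -0.2686, 0.3394]
tool_rot: [0.669, 0.743, 0.0, -0.006]
force: [-0.6, 0.5, 0.1]
finger_gap: 0.998
```

Run:
```python
from h import *
s=snap('wrist','w2');S=sense();print(S['tcp_pos'],S['tool_rot'],S['force'])
q=S['tool_rot'];print('heading',np.degrees(2*np.arctan2(q[1],q[0])))
W=cloud(s);z=W[...,2]
m=(abs(z-.199)<.006)&(W[...,0]>.44)&(W[...,0]<.52);p=W[m]
print(len(p),cv2.minAreaRect((p[:,:2]*1000).astype(np.float32)))
```

```text
[ 0.47906812 -0.2692082   0.34117913] [ 6.68734753e-01  7.43492335e-01  4.65185725e-04 -3.57236540e-03] [0.76487946 0.96450754 0.53993007]
heading 96.06035640736017
3745 ((498.2365417480469, -252.55763244628906), (43.82308578491211, 90.2182846069336), 6.475285053253174)
```

View pics/w2.png

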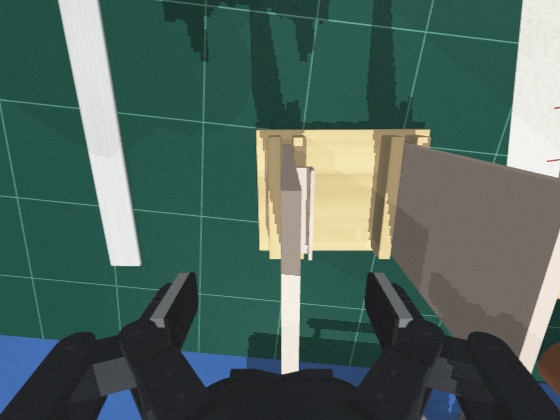

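Request:
{"method": "servo_tool", "body": {"rows": [[[0, 0, 0], 0, -1], [[0, 0, 0], 0, -1], [[0, 0, 0], 0, -1], [[0, 0, 0], 0, -1], [[0, 0, 0], 0, -1], [[0, 0, 0], 0, -1], [[0, 0, 0], 0, -1], [[0, 0, 0], 0, -1]], "force": 60}}

```text
t: 2.65
tcp_pos: [0.4796, -0.2694, 0.3418]
tool_rot: [0.669, 0.743, 0.001, -0.002]
force: [2.1, 0.5, 3.8]
finger_gap: 0.083
```

Request:
{"method": "servo_tool", "body": {"rows": [[[0, 0, -10], 0, -1], [[0, 0, -30], 0, -1], [[0, 0, -60], 0, -1], [[0, 0, -90], 0, -1], [[0, 0, -120], 0, -1], [[0, 0, -150], 0, -1], [[0, 0, -160], 0, -1], [[0, 0, -160], 0, -1]]}}

```text
t: 3.45
tcp_pos: [0.4798, -0.27, 0.5028]
tool_rot: [0.669, 0.744, 0.0, -0.002]
force: [-0.2, -0.3, -3.2]
finger_gap: 0.082
```

Run:
```python
from h import *
s=snap('wrist','w3');t=snap('top','top3');S=sense();print(S['tcp_pos'],S['tool_rot'],S['force'],S['finger_gap'])
d=snap('side','side3')
C=np.zeros((420,800,3),np.uint8);C[:,:560]=s['image'];C[:240,560:]=cv2.resize(d['image'][50:290,260:500],(240,240));C[240:,560:]=cv2.resize(t['image'][130:310,300:540],(240,180));cv2.imwrite('pics/c3.png',C)
```

```text
[ 0.47945919 -0.26970135  0.50012169] [ 6.68756843e-01  7.43468004e-01  5.46505363e-04 -4.39477781e-03] [ 0.05336264  1.00698623 -3.1434917 ] 0.08238233453163978
```

View pics/c3.png

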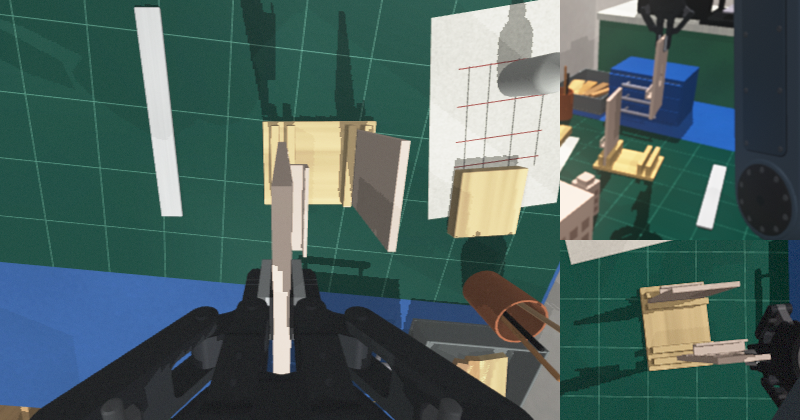

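Run:
```python
from h import *
c=np.array([487.7,212.1]);yaw=np.radians(-7.2)
R=np.array([[np.cos(yaw),-np.sin(yaw)],[np.sin(yaw),np.cos(yaw)]])
for n in ('top0','side0'):
    W=cloud(dict(np.load(f'pics/{n}.npz')))*1000
    q=(W[...,:2]-c)@R; q[...,0]-=40
    m=(q[...,0]>3)&(q[...,0]<30)&(abs(q[...,1])<30)&(W[...,2]>130)
    p=np.c_[q[m],W[...,2][m]];print(n,len(p));
    if len(p):
        print(np.percentile(p,[2,50,98],axis=0).round(1)); h=p[(p[:,0]>10)];print('head',h.min(0),h.max(0),np.median(h,axis=0))
print('face',c+R@[40,0],'stud',c+R@[45.5,0],'R',R)
```

```text
top0 84
[[  3.4 -11.3 148.5]
 [ 11.8  -2.4 155.9]
 [ 17.5   8.  160.9]]
head [ 10.20896135 -12.42918222 148.49963212] [ 17.79513949   8.80322176 161.31992958] [ 13.71764723  -2.72953297 157.98001271]
side0 19
[[  9.9  -2.8 156.1]
 [ 11.8   5.8 160.5]
 [ 16.   12.2 161.8]]
head [ 10.23707887  -3.7351098  155.1453934 ] [ 16.0836061   12.44710563 161.87612056] [ 12.22781555   6.07452257 160.72170415]
face [527.38458805 207.08667066] stud [532.84121891 206.39733787] R [[ 0.9921147   0.12533323]
 [-0.12533323  0.9921147 ]]
```

Request:
{"method": "servo_tool", "body": {"rows": [[[20, 0, -10], 0, -1], [[55, 0, -10], 0, -1], [[95, 0, -10], 2, -1], [[135, 10, -10], 4, -1], [[175, 30, -10], 6, -1], [[215, 50, -10], 8, -1], [[255, 70, -10], 10, -1], [[285, 90, -10], 12, -1]]}}

```text
t: 4.4
tcp_pos: [0.5383, 0.0263, 0.5104]
tool_rot: [0.743, 0.67, -0.001, -0.007]
force: [0.0, -0.2, -2.7]
finger_gap: 0.083
```

```bash
cat > d.py <<'E'
import sys
from h import *
S=sense();q=S['tool_rot'];h=2*np.arctan2(q[1],q[0]);p=S['tcp_pos']*1000
print(p.round(1),'heading',np.degrees(h).round(2),'rot',q.round(4),S['force'].round(1),S['t'])
if len(sys.argv)>1:
    c=np.array([487.7,212.1]);a=np.radians(-7.2);R=np.array([[np.cos(a),-np.sin(a)],[np.sin(a),np.cos(a)]])
    cur=R.T@(p[:2]-c)-[40,0];print('tcp in face frame',cur.round(1))
    t=c+R@[40+float(sys.argv[1]),float(sys.argv[2])];d=t-p[:2]
    x=np.array([np.cos(h),np.sin(h)]);y=np.array([np.sin(h),-np.cos(h)])
    print('move',(d@x).round(1),(d@y).round(1),(p[2]-float(sys.argv[3])).round(1),'turn',(np.degrees(h)-82.8).round(2))
E
python3 d.py 70 -1.5 420
```

```text
[538.3  26.3 510.4] heading 84.07 rot [ 0.7427  0.6695 -0.0008 -0.0066] [ 0.  -0.2 -2.7] 4.4
tcp in face frame [  33.4 -178. ]
move 175.6 40.4 90.4 turn 1.27
```

Request:
{"method": "servo_tool", "body": {"rows": [[[25, 20, 0], 1.3, -1], [[65, 40, 0], 1.3, -1], [[105, 40, 0], 1.3, -1], [[145, 40, 20], 1.3, -1], [[170, 40, 50], 1.3, -1], [[176, 40, 80], 1.3, -1], [[176, 40, 90], 1.3, -1], [[176, 40, 90], 1.3, -1]]}}

```text
t: 5.2
tcp_pos: [0.5943, 0.1982, 0.4186]
tool_rot: [0.75, 0.661, -0.004, -0.008]
force: [-0.4, -0.1, -1.0]
finger_gap: 0.08
```

```bash
python3 d.py 70 -1.5 420
python3 - <<'E'
from h import *
s=snap('wrist','w4');t=snap('top','top4')
C=np.zeros((600,800,3),np.uint8);C[:330,:440]=cv2.resize(s['image'],(440,330));C[:360,440:]=cv2.resize(t['image'][140:260,100:220],(360,360),interpolation=cv2.INTER_CUBIC)
C[330:,:440]=cv2.resize(s['image'][100:370,60:500],None,fx=1,fy=1)
cv2.imwrite('pics/c4.png',C)
c=np.array([487.7,212.1]);yaw=np.radians(-7.2)
R=np.array([[np.cos(yaw),-np.sin(yaw)],[np.sin(yaw),np.cos(yaw)]])
for n,s in (('top',t),('wrist',s)):
    W=cloud(s)*1000;q=(W[...,:2]-c)@R;q[...,0]-=40;z=W[...,2]
    m=(abs(z-278)<5)&(abs(q[...,0]-70)<12)&(abs(q[...,1])<75);p=q[m]
    if len(p)>5:print(n,'paneltop',len(p),cv2.minAreaRect(p.astype(np.float32)),np.median(z[m]))
    m=(q[...,0]>2)&(q[...,0]<22)&(abs(q[...,1])<30)&(z>130)&(z<168);p=np.c_[q[m],z[m]]
    if len(p)>5:print(n,'stud',len(p),np.percentile(p,[1,50,99],axis=0).round(1).tolist())
    m=(abs(z-169)<5)&(q[...,0]<4)&(q[...,0]>-90)&(abs(q[...,1])<70);p=q[m]
    if len(p)>5:print(n,'core',len(p),np.percentile(p,[1,50,99],axis=0).round(1).tolist())
E
```

```text
[594.3 198.2 418.6] heading 82.8 rot [ 0.7501  0.6613 -0.004  -0.0084] [-0.4 -0.1 -1. ] 5.2
tcp in face frame [67.5 -0.5]
move -1.0 2.5 -1.4 turn 0.0
top paneltop 186 ((64.13092803955078, -32.65516662597656), (44.98249435424805, 18.11127281188965), 81.19229125976562) 277.54104548208835
top stud 88 [[2.2, -11.4, 146.7], [11.6, -2.5, 155.6], [17.7, 8.8, 162.1]]
top core 2136 [[-79.3, -60.2], [-38.8, -22.1], [-1.0, 19.0]]
wrist paneltop 4111 ((69.8339614868164, 12.462139129638672), (23.54935073852539, 94.25823974609375), 4.589285850524902) 276.8874794274933
wrist stud 446 [[2.2, -6.2, 144.3], [14.0, 5.9, 156.2], [18.4, 15.3, 162.3]]
wrist core 14716 [[-79.0, -54.5], [-38.7, 11.6], [0.3, 63.5]]
```

View pics/c4.png

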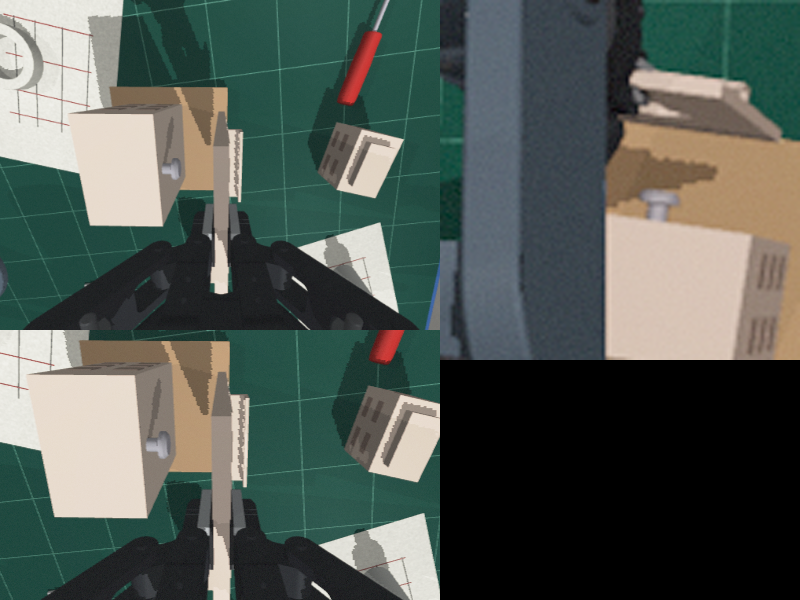

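Run:
```python
from h import *
c=np.array([487.7,212.1]);yaw=np.radians(-7.2)
R=np.array([[np.cos(yaw),-np.sin(yaw)],[np.sin(yaw),np.cos(yaw)]])
for n in ('top4','w4'):
    s=dict(np.load(f'pics/{n}.npz'));W=cloud(s)*1000;q=(W[...,:2]-c)@R;q[...,0]-=40;z=W[...,2]
    m=(abs(z-277)<4)&(abs(q[...,0]-67)<9)&(abs(q[...,1])<75);p=q[m]
    print(n,'y pct',np.percentile(p[:,1],[0,1,5,50,95,99,100]).round(1),'z',np.median(z[m]).round(1))
    for lo in range(-60,60,10):
        k=p[(p[:,1]>=lo)&(p[:,1]<lo+10)]
        if len(k)>8:print(lo,np.percentile(k[:,0],[3,50,97]).round(1),len(k))
    # faces of panel vs height (back face, from wrist) 
    if n=='w4':
        for zz in range(90,280,15):
            k=q[(abs(z-zz)<5)&(abs(q[...,0]-65)<14)&(q[...,1]>-58)&(q[...,1]<75)]
            if len(k)>5:print('z',zz,'x',np.percentile(k[:,0],[3,20,50]).round(1),'y',np.percentile(k[:,1],[2,50,98]).round(1),len(k))
```

```text
top4 y pct [-55.6 -55.2 -53.6 -32.6 -12.8 -10.8 -10.3] z 277.5
-60 [62.6 66.3 70. ] 23
-50 [62.8 66.3 70.1] 38
-40 [62.5 66.7 70.3] 37
-30 [62.7 66.5 70.3] 40
-20 [59.6 66.2 73.1] 44
w4 y pct [-35.2 -33.  -27.3  18.9  56.2  58.8  59.2] z 276.8
-40 [61.8 65.2 69.1] 113
-30 [61.9 65.7 69. ] 266
-20 [61.9 65.6 69. ] 298
-10 [62.  65.6 68.8] 281
0 [62.1 65.4 68.7] 304
10 [58.7 66.  74.8] 600
20 [61.8 65.2 69. ] 396
30 [61.5 65.4 69.3] 442
40 [61.6 65.4 69.2] 468
50 [61.6 65.3 69.1] 484
z 90 x [59.2 60.5 62.8] y [58.9 59.  59. ] 9
z 105 x [59.5 60.9 63.5] y [54.9 58.9 59.1] 10
z 120 x [60.  61.3 63.7] y [54.1 59.  59.1] 10
z 135 x [71.2 73.7 75.7] y [-34.5  10.2  58.9] 644
z 150 x [59.7 61.2 63.6] y [58.8 59.  59.1] 21
z 165 x [60.1 61.8 64.6] y [52.9 59.  59.1] 17
z 180 x [60.7 62.1 64.5] y [53.7 58.9 59.1] 24
z 195 x [60.6 62.3 65. ] y [52.9 59.  59.1] 31
z 210 x [61.1 62.7 65.1] y [57.  58.9 59.1] 36
z 225 x [61.  62.5 64.8] y [52.9 58.9 59.2] 47
z 240 x [60.9 62.5 65. ] y [53.  59.  59.1] 57
z 255 x [51.8 56.  65.3] y [ 8.4 12.9 59.1] 398
z 270 x [51.6 56.1 64.6] y [ 8.2 12.7 59.1] 590
```

Request:
{"method": "servo_tool", "body": {"rows": [[[0, -15, 12], 0, -1], [[0, -27, 22], 0, -1], [[0, -27, 22], 0, -1], [[0, -27, 22], 0, -1], [[0, -27, 22], 0, -1]]}}

```text
t: 5.8
tcp_pos: [0.5699, 0.2007, 0.4021]
tool_rot: [0.751, 0.661, 0.001, -0.005]
force: [-0.1, -1.1, -1.9]
finger_gap: 0.079
```

```bash
python3 d.py 7.3 -0.5 396.5;python3 - <<'E'
from h import *
s=snap('wrist','w5');t=snap('top','top5')
c=np.array([487.7,212.1]);yaw=np.radians(-7.2)
R=np.array([[np.cos(yaw),-np.sin(yaw)],[np.sin(yaw),np.cos(yaw)]])
for n,s in (('top',t),('w',s)):
    W=cloud(s)*1000;q=(W[...,:2]-c)@R;q[...,0]-=40;z=W[...,2]
    m=(abs(z-255)<5)&(abs(q[...,0]-39)<9)&(abs(q[...,1])<75);p=q[m]
    print(n,len(p),'y',np.percentile(p[:,1],[1,50,99]).round(1),'z',np.median(z[m]).round(1))
    k=p[p[:,1]>30] if n=='w' else p[p[:,1]<-20]
    if len(k): print(np.percentile(k[:,0],[3,50,97]).round(1))
E
```

```text
[569.9 200.7 402.1] heading 82.68 rot [ 0.7508  0.6605  0.0011 -0.0051] [-0.1 -1.1 -1.9] 5.8
tcp in face frame [43. -1.]
move 0.4 -35.7 5.6 turn -0.12
top 158 y [-55.2 -32.9 -12.5] z 258.1
[38.  41.6 45.7]
w 1248 y [-33.3  12.8  59. ] z 259.6
[38.8 42.8 46.4]
```

Request:
{"method": "servo_tool", "body": {"rows": [[[0, -12, 5], 0, -1], [[0, -12, 5], 0, -1], [[0, -12, 5], 0, -1], [[0, -12, 5], 0, -1]]}}

```text
t: 6.3
tcp_pos: [0.5583, 0.2024, 0.3969]
tool_rot: [0.751, 0.661, 0.001, -0.005]
force: [-0.2, -0.3, -1.9]
finger_gap: 0.086
```

```bash
python3 d.py 7.3 -0.5 396.5;python3 - <<'E'
from h import *
s=snap('wrist','w6');t=snap('top','top6')
c=np.array([487.7,212.1]);yaw=np.radians(-7.2)
R=np.array([[np.cos(yaw),-np.sin(yaw)],[np.sin(yaw),np.cos(yaw)]])
for n,s in (('top',t),('w',s)):
    W=cloud(s)*1000;q=(W[...,:2]-c)@R;q[...,0]-=40;z=W[...,2]
    m=(abs(z-255)<8)&(abs(q[...,0]-30)<9)&(abs(q[...,1])<75);p=q[m]
    print(n,len(p),'y',np.percentile(p[:,1],[1,50,99]).round(1))
    k=(q[...,1]>30 if n=='w' else q[...,1]<-20)&m
    print(np.percentile(q[k][:,0],[3,50,97]).round(1),np.median(z[k]))
cv2.imwrite('pics/c6.png',cv2.resize(snapshot('wrist')['image'][100:350,60:460],None,fx=2,fy=2))
E
python3 d.py 7.3 -0.5 396.5
```

```text
[558.3 202.4 396.9] heading 82.69 rot [ 0.7508  0.6606  0.0011 -0.0051] [-0.2 -0.3 -1.9] 6.3
tcp in face frame [31.3 -0.8]
move 0.2 -24.0 0.4 turn -0.11
top 165 y [-55.1 -33.2 -12.7]
[26.5 30.3 34.2] 253.47568460241797
w 4309 y [-32.5  13.3  59.1]
[27.1 31.1 34.7] 255.2400262191446
[558.1 202.4 396.7] heading 82.68 rot [ 0.7508  0.6605  0.0008 -0.0053] [-0.1  0.2 -3.1] 6.45
tcp in face frame [31.  -0.8]
move 0.3 -23.7 0.2 turn -0.12
```

View pics/c6.png

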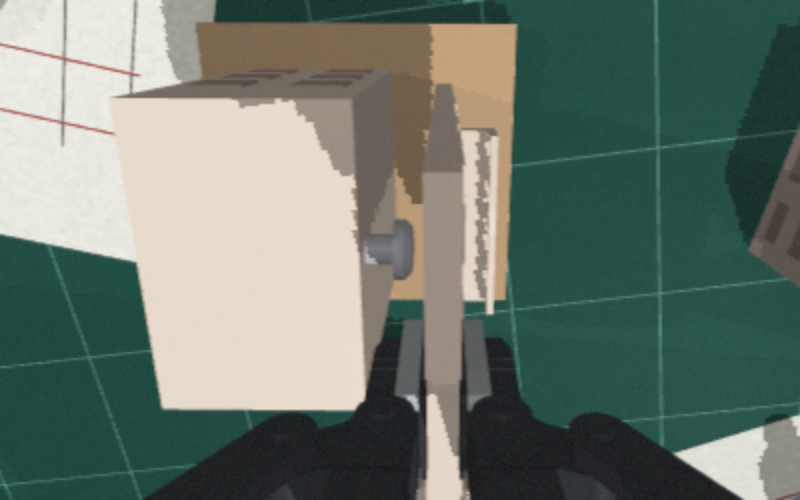

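Request:
{"method": "servo_tool", "body": {"rows": [[[0, -6, 0], 0, -1], [[0, -12, 0], 0, -1], [[0, -17, 0], 0, -1], [[0, -21, 0], 0, -1], [[0, -24, 0], 0, -1], [[0, -24, 0], 0, -1], [[0, -24, 0], 0, -1]]}}

```text
t: 7.15
tcp_pos: [0.5344, 0.2055, 0.397]
tool_rot: [0.751, 0.661, 0.001, -0.005]
force: [-0.2, 1.1, -2.8]
finger_gap: 0.088
```

```bash
cat > m.py <<'E'
from h import *
import sys
g=sys.argv[1];s=snap('wrist','w'+g);t=snap('top','top'+g)
zt=float(sys.argv[2]);xt=float(sys.argv[3])
c=np.array([487.7,212.1]);yaw=np.radians(-7.2)
R=np.array([[np.cos(yaw),-np.sin(yaw)],[np.sin(yaw),np.cos(yaw)]])
for n,s in (('top',t),('w',s)):
    W=cloud(s)*1000;q=(W[...,:2]-c)@R;q[...,0]-=40;z=W[...,2]
    m=(abs(z-zt)<8)&(abs(q[...,0]-xt)<9)&(abs(q[...,1])<75);p=q[m]
    k=(q[...,1]>25 if n=='w' else q[...,1]<-20)&m
    print(n,len(p),'y',np.percentile(p[:,1],[1,99]).round(1),'x',np.percentile(q[k][:,0],[3,50,97]).round(1),'z',np.median(z[k]))
E
python3 m.py 7 255 6; python3 d.py 7.3 -0.5 396.5
```

```text
top 157 y [-54.8 -12.7] x [ 2.5  6.4 10.1] z 253.6604810816272
w 4302 y [-32.6  59.1] x [ 2.9  6.5 10.5] z 255.29409778705758
[534.5 205.4 397. ] heading 82.68 rot [ 0.7508  0.6605  0.001  -0.0052] [ 0.6 -0.5 -2. ] 7.25
tcp in face frame [ 7.3 -0.8]
move 0.3 0.0 0.5 turn -0.12
```

Request:
{"method": "servo_tool", "body": {"rows": [[[0, -1, 0], 0, -1], [[0, -1, 6], 0, -1], [[0, -1, 12], 0, -1], [[0, -1, 18], 0, -1], [[0, -1, 18], 0, -1]]}}

```text
t: 7.75
tcp_pos: [0.5332, 0.2056, 0.3776]
tool_rot: [0.751, 0.66, 0.0, -0.006]
force: [0.7, 0.3, -2.7]
finger_gap: 0.085
```

```bash
python3 m.py 8 237 6; python3 d.py 6.3 -0.5 362
```

```text
top 144 y [-55.  -12.9] x [1.2 5.  8.8] z 234.75352416984174
w 4286 y [-32.9  59. ] x [1.4 5.1 9. ] z 235.859512118184
[533.4 205.7 378.5] heading 82.68 rot [ 7.508e-01  6.605e-01  6.000e-04 -5.400e-03] [ 0.2 -0.  -2.2] 7.85
tcp in face frame [ 6.1 -0.6]
move 0.1 0.2 16.5 turn -0.12
```

Request:
{"method": "servo_tool", "body": {"rows": [[[0, 0, 5], 0, -1], [[0, 0, 10], 0, -1], [[0, 0, 13], 0, -1], [[0, 0, 15], 0, -1], [[0, 0, 16], 0, -1], [[0, 0, 16], 0, -1]]}}

```text
t: 8.45
tcp_pos: [0.5333, 0.2058, 0.3624]
tool_rot: [0.751, 0.661, 0.0, -0.005]
force: [0.3, 0.3, -2.1]
finger_gap: 0.086
```

```bash
python3 m.py 9 220 6; python3 d.py 6.3 -0.5 362
```

```text
top 136 y [-55.1 -13.3] x [1.3 5.1 8.9] z 219.00238414335237
w 4318 y [-32.3  59.3] x [1.6 5.6 9.2] z 220.68280533110686
[533.4 205.8 362.6] heading 82.68 rot [ 7.508e-01  6.605e-01  7.000e-04 -5.300e-03] [ 0.5  0.4 -1.3] 8.55
tcp in face frame [ 6.1 -0.5]
move -0.0 0.2 0.6 turn -0.12
```

Request:
{"method": "servo_tool", "body": {"rows": [[[0, 0, 1], 0, -1], [[0, 0, 2], 0, -1], [[0, 0, 2], 0, -1]]}}

```text
t: 8.85
tcp_pos: [0.5335, 0.2059, 0.3616]
tool_rot: [0.751, 0.661, 0.001, -0.005]
force: [-0.4, -0.2, 4.6]
finger_gap: 0.087
```

Request:
{"method": "servo_tool", "body": {"rows": [[[0, 0, 0], 0, -0.4], [[0, 0, 0], 0, -0.4], [[0, 0, 0], 0, -0.4], [[0, 0, 0], 0, -0.4]]}}

```text
t: 9.25
tcp_pos: [0.5335, 0.2059, 0.3614]
tool_rot: [0.751, 0.661, 0.001, -0.005]
force: [-0.2, 0.6, -0.9]
finger_gap: 0.301
```

Request:
{"method": "servo_tool", "body": {"rows": [[[0, 0, -15], 0, -0.4], [[0, 0, -40], 0, -0.4], [[0, 0, -80], 0, -0.4], [[0, 0, -120], 0, -0.4], [[0, 0, -120], 0, -0.4], [[0, 0, -120], 0, -0.4]]}}

```text
t: 9.85
tcp_pos: [0.534, 0.2048, 0.4823]
tool_rot: [0.751, 0.661, 0.002, -0.004]
force: [-0.3, -0.6, -0.3]
finger_gap: 0.3
```

```bash
python3 m.py 10 219 6; python3 d.py 6.3 -0.5 362
python3 - <<'E'
from h import *
t=dict(np.load('pics/top10.npz'))['image'];w=dict(np.load('pics/w10.npz'))['image'];d=snapshot('side')['image']
C=np.zeros((600,800,3),np.uint8);C[:420,:560]=w;C[:240,560:]=cv2.resize(t[130:290,90:250],(240,240));C[240:480,560:]=cv2.resize(d[180:380,170:370],(240,240));cv2.imwrite('pics/c10.png',C)
E
```

```text
top 259 y [-52.5  27.3] x [1.7 5.5 9.4] z 219.61510938646867
w 1212 y [-47.4  60.7] x [ 2.9  6.1 10.1] z 218.65824395429576
[533.6 204.7 480. ] heading 82.68 rot [ 7.508e-01  6.605e-01 -1.000e-04 -5.900e-03] [-0.1 -0.3 -0.8] 9.95
tcp in face frame [ 6.4 -1.6]
move 1.1 -0.1 118.0 turn -0.12
```

View pics/c10.png

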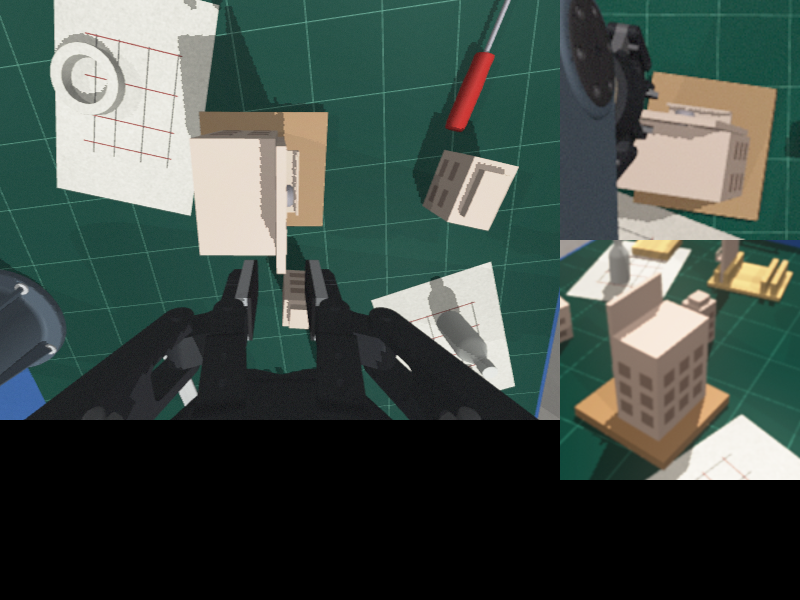

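Run:
```python
from h import *
c=np.array([487.7,212.1]);yaw=np.radians(-7.2)
R=np.array([[np.cos(yaw),-np.sin(yaw)],[np.sin(yaw),np.cos(yaw)]])
for n in('top9','top10','w9','w10'):
    s=dict(np.load(f'pics/{n}.npz'));W=cloud(s)*1000;q=(W[...,:2]-c)@R;q[...,0]-=40;z=W[...,2]
    m=(abs(z-219)<5)&(abs(q[...,0]-5.5)<5)&(abs(q[...,1])<75)
    p=q[m];print(n,m.sum(),'y',p[:,1].min().round(1),p[:,1].max().round(1),'roll',np.polyfit(p[:,1],z[m],1)[0].round(4),'yaw',np.polyfit(p[:,1],p[:,0],1)[0].round(4))
s=dict(np.load('pics/top10.npz'));W=cloud(s);x,y,z=W[...,0],W[...,1],W[...,2]
t=(y<-.1)&(y>-.4)&(x>.5)&(x<.65)&(z>.19)&(z<.21);print(cv2.minAreaRect(W[t][:,:2].astype(np.float32)*1000))
t=(y>-.1)&(y<.1)&(x>.35)&(x<.6)&(z>.09)&(z<.11);print(cv2.minAreaRect(W[t][:,:2].astype(np.float32)*1000))
```

```text
top9 132 y -55.2 -14.0 roll 0.0172 yaw -0.0019
top10 255 y -52.6 29.1 roll -0.0304 yaw 0.0037
w9 3509 y -35.2 59.7 roll -0.0004 yaw 0.001
w10 1212 y -48.4 61.5 roll -0.0304 yaw 0.0056
((589.3785400390625, -255.14605712890625), (8.292476654052734, 111.85601043701172), 6.261980056762695)
((531.8796997070312, 10.452381134033203), (38.28302764892578, 37.02718734741211), 73.56437683105469)
```

Request:
{"method": "servo_tool", "body": {"rows": [[[0, 0, -20], 0, -0.4], [[0, 0, -20], 0, -0.4], [[0, 0, -20], 0, -0.4], [[0, 0, -20], 0, -0.4], [[0, 0, -20], 0, -0.4], [[0, 0, -20], 0, -0.4]]}}

```text
t: 10.6
tcp_pos: [0.5337, 0.2045, 0.499]
tool_rot: [0.751, 0.661, -0.001, -0.006]
force: [-0.3, -0.2, 1.0]
finger_gap: 0.302
```

Run:
```python
from h import *
c=np.array([487.7,212.1]);yaw=np.radians(-7.2)
R=np.array([[np.cos(yaw),-np.sin(yaw)],[np.sin(yaw),np.cos(yaw)]])
for n in('wrist','top'):
    W=cloud(snapshot(n))*1000;q=(W[...,:2]-c)@R;q[...,0]-=40;z=W[...,2]
    m=(abs(z-219)<5)&(abs(q[...,0]-5.5)<5)&(abs(q[...,1])<75)
    p=q[m];print(n,m.sum(),'y',p[:,1].min().round(1),p[:,1].max().round(1),'z',np.median(z[m]),'roll',np.polyfit(p[:,1],z[m],1)[0].round(4))
sign_off()
```

```text
wrist 1065 y -48.6 61.4 z 219.75934400772104 roll -0.0295
top 281 y -52.8 36.8 z 218.77586491520594 roll -0.0226
the job is handed in; nothing more can be done
```

I lifted the keyhole panel, which was in the slot nearer the robot, out of the rack and hung it on the stud with the balcony facing outwards. I then let go, backed the gripper off and handed the job in at about 10.7 s; no verdict was reported.

**Seating:** The head went through the hole, and the panel slid down with almost no force until the slot end touched the neck (the wrist force turned to +4.6 N).

**Last checks before hand-in:**
- **Height:** the panel's top edge is about 219–220 mm above the table; 220 mm is fully home.
- **Distance from the core:** the middle of the panel's thickness is about 5.5–6 mm out from the core's face, which fits the seat position.
- **Square to the core:** within about 0.006 rad.
- **Upright:** after release the panel settled with a lean of about 0.02–0.03 rad, under the 0.09 limit. It measured nearly the same 0.7 s later, so it looks at rest. I estimate the lean shifts the seat sideways by less than 1 mm; I did not measure the seat directly.
- **Other panel:** it has not moved, to within 0.2 mm.
- **Small tower:** it is standing; its position read about 2 mm different, which is within measuring error.

The top and wrist cameras disagreed by up to 4 mm on sideways positions. I allowed for this using the core's known width. No check failed.

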